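# Release a battery tray through the slot in a power unit's lid

## Task

Take the long screwdriver out of the wooden stand, push its shaft straight down through the narrow slot in the lid of the grey power unit, and press the hidden spring tab under it until the battery tray pops open; the tab may lie anywhere along the slot, so feel for it gently and never push on the unit with more than 30 N. Then put the screwdriver back upright in its hole in the stand, fully down, and leave the other things, the stub screwdriver too, where they are.

Things in the scene. Friction and masses are not known exactly. Their poses are not given: they have to be found in the camera images.
- unit: Grey sheet-metal power unit fixed to the bench, 200 mm deep (x), 120 mm wide (y), lid top 95 mm above the bench. Origin: centre of its underside; -x is the front with the battery tray. Hollow under the 4 mm lid. The hidden tab under the slot moves straight down on a spring: it yields from 3.5 N, unlatches the tray at 3 to 7 mm of travel (5 to 8 N), and meets a hard stop at 9 mm (about 9 N).
- slot (a point): Centre of the black-rimmed slot in the lid, at the lid's upper face, 50 mm behind the unit's centre; axes as the unit. Slot 10 mm wide (x), 52 mm long (y). The hidden tab below is 10 mm long (y): its centre lies up to 12 mm either way from the slot's along y, its top 37 to 53 mm below the lid's upper face, never measured. Beside the tab nothing is met within 75 mm of the lid.
- tray (a joint): Battery tray in the front of the unit, with a battery in it: 0 m latched shut; when the tab is pressed far enough a spring pushes it out by itself to 0.04 m towards the unit's -x, and it stays out.
- stand: Wooden block fixed to the bench, 60 mm (x) by 140 mm (y), 55 mm high, origin at the centre of its underside, with two upright holes in a row along its y.
- stand_hole0 (a point): Centre of the mouth of one hole in the stand (at the stand's top, 40 mm to its -y side), 9 x 9 mm square, 47 mm deep.
- stand_hole1 (a point): Centre of the mouth of the other hole (40 mm to the stand's +y side), 9 x 9 mm square, 47 mm deep.
- screwdriver_long: The long screwdriver (red handle), 208 mm, about 0.1 kg, standing point down in either hole of the stand. Origin at the tip of its shaft; z runs up the shaft to the handle. Round shaft 6 mm thick from 0 to 107 mm above the tip; handle from 107 to 206 mm, 26 mm across its flats along x and y. In its hole the tip stands 47 mm below the stand's top and the tool can lean by about 4 degrees.
- screwdriver_stub: The short, stubby screwdriver (black handle), standing in the other hole, its handle resting on the stand and reaching about 100 mm above the stand's top; handle 29 mm thick. Its shaft is only 47 mm long. Origin at its tip, z up.
- tape_electrical: Bystander: roll of black electrical tape 62 mm across, 19 mm high, lying on the bench; origin at the centre of the underside.
- tape_measure: Bystander: tape measure 39 x 69 x 64 mm standing on the bench; origin at the centre of the underside.
- tape_masking: Bystander: roll of masking tape 100 mm across, 25 mm high; origin at the centre of the underside.
- glue_tube: Bystander: glue tube 43 x 146 x 29 mm lying on the bench; origin at the centre of the underside.
Things that resemble listed ones, but are neither listed nor needed, are in the scene too. What is shaped like the screwdriver_long but blue is not meant.

How it is judged:
By the outcome, as a careful person would: the job done as asked, in the order asked, and still so for the second after the job is handed in, with the robot touching nothing.
It also fails if it takes over 72 s, if anything falls off the work surface, if the arm or the gripper's body presses on something with over 40 N, if the wrist force passes 120 N, or if a joint passes its speed limit or range.

## Robot

A 6-joint arm with a two-finger parallel gripper is mounted at the origin on a cart in front of the work surface, level with it; the furniture and walls round the work are solid. World frame = base frame: x ahead of the robot, y to its left, z up, the work surface at z = 0. Lengths are in mm, angles in rad, forces in N, time in s.
With the tool pointing down it reaches from about 275 to 750 mm from the base axis. Payload 10.2 kg.
Tool frame: the origin (TCP) lies at the very end of the fingers, on their centre line; the grasp point (between the pads) lies 19 mm behind it; z points along the fingers, y is the line along which they close (so a half turn about z gives the same grasp; the last joint's range is limited). The gripper opens to 88 mm and grips with 3 to 60 N. Pads are 18 mm wide; open, the fingers measure 123 mm over their backs; the gripper's body (75 mm by 187 mm) begins 45 mm behind the grasp point.
Start: joints at [-1.499, 0.313, 1.498, -0, 1.331, -0.223], TCP at [152.525, -502.362, 238.72] pointing down, gripper open.
Joint ranges: [-2.94, 2.94], [-0.97, 2.17], [0.19, 2.56], [-1.23, 4.37], [0.02, 3.11], [-2.88, 2.88]. Speed limits (rad/s): [2.39, 2.39, 3.01, 3.14, 3.14, 3.14].

## Interface

Orientations are given as a unit quaternion [w, x, y, z].
In Python, from rig import env gives the robot as it stands. The module is installed in compiled form; this text tells all that it offers.
- The arm moves only by the tool send_rows, never from a script. Its argument "deltas" is a list of rows, each a list of 7 numbers: the shift along the world's x, y, z in mm, then the turn, a rotation vector about the world's x, y, z in degrees, then the opening, from -1 (shut) to 1 (fully open). A call has 1 to 10 rows; each row is the pose to reach, as a shift and turn from the pose commanded when the call began; what a row does not reach only later rows make up. A row lasts 1/8 s, in which the tool goes at most 62.5 mm and 10.7 degrees, less where a joint would pass 70% of its speed; a pose out of reach is approached as far as the arm can. A call with a gripper value outside its range is refused whole. The fingers move at their own pace and stop on an object; "force" is the grip in N (left out, the last holds). Time passes only in rows, so rows that repeat a pose let the fingers close. It gives the time, the measured TCP pose, the force, the opening and the grip force at its end, in the units of the state.
- env.observe(): the state, without advancing time (a new reading comes with each control period).
- env.grab_frame(name): name is "scene" or "side" or "wrist"; returns a dict with "pixels" (420x560x3 uint8, red, green, blue), "z_map" (420x560 float32, mm along the optical axis (not along the pixel's ray), 0 where there is no reading), "K" (3x3 intrinsics, pixels), "rvec" (rotation vector, rad) and "tvec" (3), from world to camera coordinates, as OpenCV has them. Camera axes: x right, y down, z forward; pixel columns grow to the right and rows downward; lengths in mm; the calibration is good to about 2 mm. A picture is of the moment at which its call begins.
- env.finish_job(): hands the job in; it is judged then, once.
The state is a dict: "time": time; "joint_positions": joint angles; "joint_vel": joint speeds; "joint_efforts": joint torques, N m; "tcp_pos": TCP position; "tcp_rot": TCP orientation; "wrist_force": force on the tool from outside, world axes, zero at the start; "wrist_torque": the same for the moment, N m; "opening": finger opening in mm; "grasp_force": force on a finger pad.
Only numpy, scipy, OpenCV 4.12 (cv2) and the standard library are available. Lean on these libraries where they do the work, as an engineer would, in place of code of your own. Each camera call takes 0.05 s, during which the arm holds its last target. There are 200 camera calls.

## Working session

There is one attempt and no reset: what is moved stays moved. The work goes in short steps, Python scripts to look and compute and a tool call to move; the robot and the scene stay as the last step left them, time stands still between calls to the robot, and variables do not carry over. Pictures are saved under pics/ and viewed, at most 10 in all, crops included, and the job is handed in when it is done.

Besides the shell and the picture viewer there is one more tool, called after "Emit:" by a JSON object that holds its "name" and its "arguments", one argument or row to a line. send_rows: Moves the arm, as the interface text tells. Its arguments: {"type":"object","properties":{"deltas":{"type":"array","items":{"type":"array","items":{"type":"number"}}},"force":{"type":"number"}},"required":["deltas"]}

```bash
mkdir -p pics; cat > h.py <<'E'
import numpy as np, cv2
from rig import env
def grab(n):
    f=env.grab_frame(n); R=cv2.Rodrigues(np.array(f['rvec'],float))[0]; f['R']=R; f['t']=np.array(f['tvec'],float).ravel(); f['K']=np.array(f['K'],float)
    np.savez(''+n+'.npz',pixels=f['pixels'],z=f['z_map'],K=f['K'],R=R,t=f['t']); return f
def load(n):
    d=np.load(''+n+'.npz'); return dict(pixels=d['pixels'],z_map=d['z'],K=d['K'],R=d['R'],t=d['t'])
def cloud(f):
    h,w=f['z_map'].shape; u,v=np.meshgrid(np.arange(w),np.arange(h)); z=f['z_map']
    p=np.stack([(u-f['K'][0,2])/f['K'][0,0]*z,(v-f['K'][1,2])/f['K'][1,1]*z,z],-1)
    return (p-f['t'])@f['R']
def plane(f,u,v,h):
    d=f['R'].T@np.linalg.inv(f['K'])@np.array([u,v,1.]); c=-f['R'].T@f['t']; return c+d*(h-c[2])/d[2]
def proj(f,P):
    q=f['K']@(f['R']@np.array(P,float)+f['t']); return q[:2]/q[2]
def save(f,name,box=None,s=1):
    im=f['pixels'][...,::-1]
    if box: im=im[box[1]:box[3],box[0]:box[2]]
    cv2.imwrite('pics/'+name,cv2.resize(im,None,fx=s,fy=s,interpolation=cv2.INTER_CUBIC))
E
python3 - <<'E'
from h import *
a=grab('scene');b=grab('side')
save(a,'scene.png',s=1.4);save(b,'side.png',s=1.4)
for f in(a,b): print(-f['R'].T@f['t'])
print(env.observe())
E
```

```text
[-412.85565079  917.94319923  944.95454877]
[  138.08548953 -1024.78351734  1125.69717097]
{'time': 0.1, 'joint_positions': array([-1.49936986e+00,  3.13412919e-01,  1.49831315e+00, -9.32709620e-06,
        1.33100628e+00, -2.23409193e-01]), 'joint_vel': array([ 5.74284240e-04,  1.15470567e-03, -4.63192284e-04, -1.27310293e-03,
       -3.15942417e-05, -2.02714114e-04]), 'joint_efforts': array([ 2.97061502e-03, -4.02811718e+01, -2.52641952e+01,  6.95809093e-02,
        3.42461444e-02, -5.43026147e-05]), 'tcp_pos': array([ 152.52240807, -502.14216798,  238.22669451]), 'tcp_rot': array([-5.68551270e-04,  9.89153332e-01,  1.46885539e-01,  3.87457505e-05]), 'wrist_force': array([-0.35938769, -0.38202424, -0.50491039]), 'wrist_torque': array([-0.04584898, -0.02509289, -0.05875665]), 'grasp_force': 0.0, 'opening': 88.12405817184333}
```

View pics/scene.png

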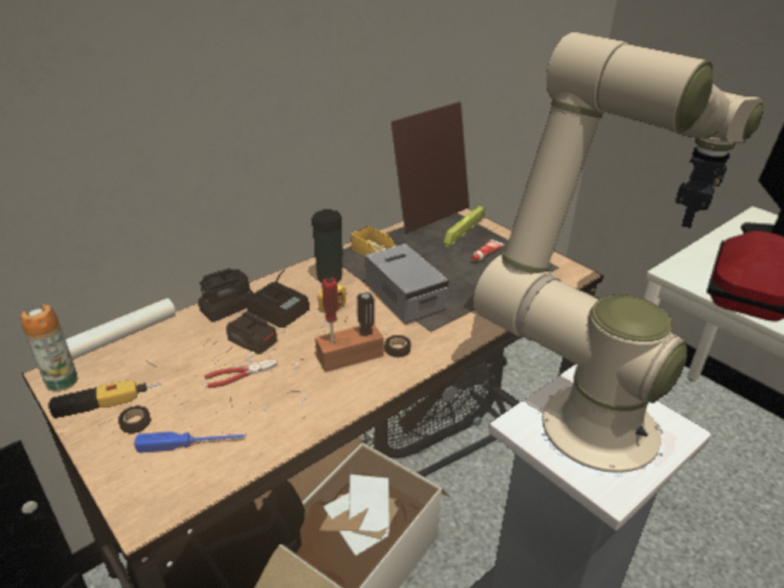

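View pics/side.png

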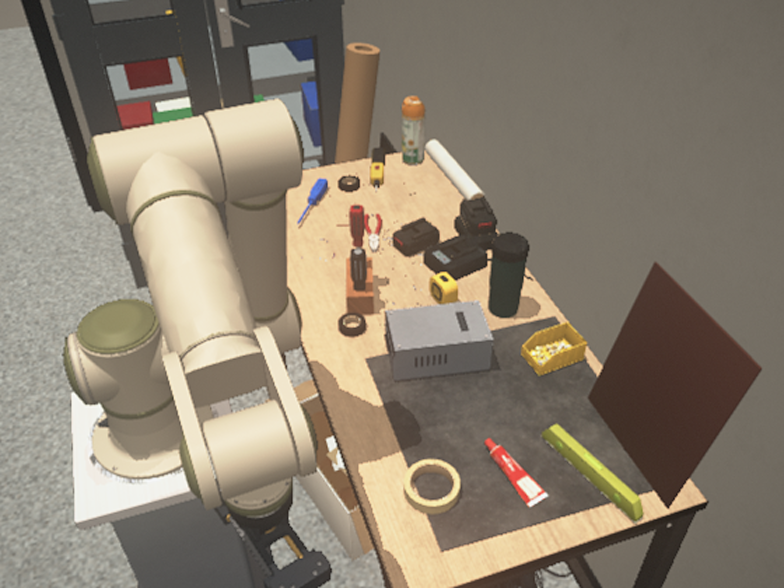

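Scene view (1.4x scale): the red upright driver is at (330,300), the black stub at (366,312), and the slot at (395,257). Side view: red at (357,225), stub at (358,268), slot at (462,321). Candidates for the long screwdriver are the red upright one at (330,300), the blue one lying at (190,440), the black stub at (366,312) and the red pliers at (240,373). By the description I choose the red one in the stand. Next I measure and take a close crop.

```bash
python3 - <<'E'
from h import *
for n in('scene','side'):
    f=load(n);P=cloud(f);px=f['pixels'].astype(int);hsv=cv2.cvtColor(f['pixels'],cv2.COLOR_RGB2HSV)
    x,y,z=P[...,0],P[...,1],P[...,2]
    print(n)
    # red tall
    red=((hsv[...,0]<8)|(hsv[...,0]>172))&(hsv[...,1]>120)&(z>90)&(z<300)&(x>150)&(x<700)&(abs(y)<500)
    k,l,s,c=cv2.connectedComponentsWithStats(red.astype(np.uint8))
    for i in range(1,k):
        if s[i,4]>60:
            q=P[l==i]; print('red',s[i],np.percentile(q,[1,50,99],axis=0).round(0).tolist())
            for lo in range(110,220,20):
                m=q[abs(q[:,2]-lo)<10]
                if len(m)>4: print('  ',lo,m.mean(0).round(1),m.min(0).round(0),m.max(0).round(0))
    for nm,h in(('lid',95),('stand',55)):
        m=(abs(z-h)<5)&(x>250)&(x<750)&(abs(y)<400)
        m=cv2.morphologyEx(m.astype(np.uint8),cv2.MORPH_OPEN,np.ones((3,3)))
        k,l,s,c=cv2.connectedComponentsWithStats(m)
        for i in range(1,k):
            if s[i,4]>100:
                q=P[l==i]; r=cv2.minAreaRect(q[:,:2].astype(np.float32)); print(nm,s[i],q.mean(0).round(1),np.round(r[0],1),np.round(r[1],1),round(r[2],1))
f=load('scene'); save(f,'crop.png',(210,140,330,280),4)
E
```

```text
scene
red [230 198  11  32 221] [[483.0, 276.0, 121.0], [491.0, 292.0, 185.0], [508.0, 305.0, 218.0]]
   130 [492.6 290.9 129.1] [485. 282. 120.] [499. 297. 140.]
   150 [489.5 292.1 151.1] [484. 280. 141.] [494. 303. 160.]
   170 [489.3 292.6 170. ] [483. 279. 160.] [498. 305. 180.]
   190 [488.5 293.1 190.5] [481. 280. 180.] [496. 305. 199.]
   210 [493.8 291.2 210.5] [481. 270. 200.] [513. 305. 219.]
lid [262 174  58  36 995] [572.1   5.8  96.3] [579.9   1.9] [124.3 209.3] 79.3
stand [226 234  45  19 457] [487.3 259.5  55.9] [489.4 249. ] [139.8  65.6] 73.3
side
red [250 147  10  29 151] [[488.0, 267.0, 122.0], [501.0, 277.0, 189.0], [515.0, 297.0, 219.0]]
   130 [502.  278.9 129.3] [494. 269. 120.] [513. 289. 139.]
   150 [502.  274.1 149.4] [491. 267. 141.] [513. 281. 159.]
   170 [499.8 274.9 171.3] [488. 269. 161.] [511. 284. 180.]
   190 [500.4 274.5 191.3] [487. 266. 180.] [512. 281. 200.]
   210 [501.2 280.2 211.4] [488. 267. 202.] [518. 299. 219.]
lid [ 275  215   77   37 1973] [580.4  -1.3  95.2] [582.7   2.1] [127.2 201.8] 78.8
stand [259 190   7  23 114] [504.5 219.3  55.6] [505.2 228.7] [116.7  18.7] 72.1
```

View pics/crop.png

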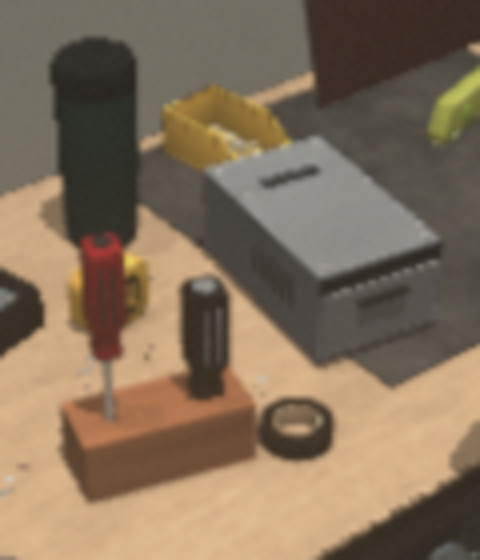

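The crop shows the red-handled driver upright in the stand's left hole, with its shaft visible at crop (108,390) and the stub to its right at (205,330). The slot is at (290,177). The choice is confirmed. One check of obstacle heights before moving.

```bash
python3 - <<'E'
from h import *
P=np.concatenate([cloud(load(n))[load(n)['z_map']>0] for n in('scene','side')])
P=P[(P[:,0]>300)&(P[:,0]<950)&(abs(P[:,1])<450)&(P[:,2]<700)]
print('y:',list(range(-425,450,50)))
for x in range(300,950,50):
    r=[]
    for y in range(-450,450,50):
        m=P[(P[:,0]>=x)&(P[:,0]<x+50)&(P[:,1]>=y)&(P[:,1]<y+50),2]
        r.append(int(np.percentile(m,98)) if len(m)>3 else -1)
    print(x,r)
# slot from both views: dark pixels near predicted
for n in('scene','side'):
    f=load(n);g=f['pixels'].max(-1).astype(int);P=cloud(f)
    m=(g<60)&(np.hypot(P[...,0]-631,P[...,1]+7)<45)&(P[...,2]>0)&(P[...,2]<110)
    m=m.astype(np.uint8);v,u=np.nonzero(m)
    q=np.array([plane(f,a,b,95)[:2] for a,b in zip(u,v)])
    q=q[np.hypot(q[:,0]-631,q[:,1]+7)<40]
    if len(q)>5: r=cv2.minAreaRect(q.astype(np.float32)); print(n,len(q),q.mean(0),r)
E
```

```text
y: [-425, -375, -325, -275, -225, -175, -125, -75, -25, 25, 75, 125, 175, 225, 275, 325, 375, 425]
300 [5, 5, 4, 4, 4, 657, 666, 4, 219, 5, 4, 4, 3, 4, 3, 4, 4, 3]
350 [5, 5, 4, 4, 4, 5, 4, 5, 5, 4, 4, 5, 4, 5, 4, 5, 4, 4]
400 [6, 24, 30, 30, 6, 7, 6, 7, 6, 7, 5, 20, 50, 49, 4, 4, 4, 5]
450 [6, 26, 30, 30, 8, 8, 8, 8, 98, 98, 96, 21, 154, 158, 215, 196, 5, 5]
500 [7, 7, 7, 8, 7, 8, 9, 89, 99, 99, 98, 4, 46, 59, 217, 146, 5, 5]
550 [6, 12, 27, 32, 8, 8, 8, 97, 100, 100, 98, 6, 5, 4, 5, 5, 9, 15]
600 [7, 14, 25, 16, 8, 8, 7, 98, 100, 100, 97, 34, 59, 5, 5, 37, 43, 43]
650 [8, 8, 10, 43, 9, 8, 8, 97, 99, 99, 92, 63, 66, 46, 47, 45, 52, 53]
700 [47, 48, 47, 47, 8, 9, 8, 8, 8, 8, 188, 188, 6, 53, 55, 56, 52, 52]
750 [47, 8, 8, 8, 8, 8, 51, 44, 51, 8, 193, 193, 5, 45, 56, 82, 79, 32]
800 [158, 157, 155, 157, 158, 9, 54, 45, 53, 8, 191, 191, 6, 42, 44, 89, 94, 90]
850 [330, 330, 329, 330, 329, 7, 54, 56, 54, 6, 5, 5, 13, 5, 6, 95, 96, 92]
900 [590, 591, 667, 692, 689, 690, 687, 686, 685, 676, 660, 654, 657, 663, 671, 678, 683, 687]Traceback (most recent call last):
  File "<stdin>", line 17, in <module>
IndexError: too many indices for array: array is 1-dimensional, but 2 were indexed
```

Emit:
{"name": "send_rows", "arguments": {
  "deltas": [
    [30,50,30,0,0,6,1],
    [60,100,60,0,0,12,1],
    [90,150,85,0,0,18,1],
    [120,200,85,0,0,24,1],
    [150,250,85,0,0,30,1],
    [180,310,85,0,0,36,1],
    [200,370,85,0,0,42,1],
    [220,430,85,0,0,48,1],
    [240,490,85,0,0,54,1],
    [260,550,85,0,0,56,1]
  ]
}}

```text
time: 1.35
tcp_pos: [410.3, 42.6, 323.7]
tcp_rot: [0.0, 0.804, 0.595, 0.0]
wrist_force: [0.9, -1.1, 0.3]
opening: 88.1
grasp_force: 0.0
```

Emit:
{"name": "send_rows", "arguments": {
  "deltas": [
    [50,-15,0,0,0,6,1],
    [100,-30,0,0,0,6,1],
    [150,-45,0,0,0,6,1],
    [170,-48,0,0,0,6,1],
    [170,-48,0,0,0,6,1],
    [170,-48,0,0,0,6,1]
  ]
}}

```text
time: 2.1
tcp_pos: [579.4, -7.2, 323.8]
tcp_rot: [-0.0, 0.772, 0.635, -0.0]
wrist_force: [0.5, 0.2, 0.5]
opening: 88.5
grasp_force: 0.0
```

```bash
python3 - <<'E'
from h import *
f=grab('wrist'); save(f,'w1.png',s=1.2); print(-f['R'].T@f['t'], f['R'].round(2).tolist()); print(proj(f,[631,-7,95]), env.observe()['tcp_pos'])
P=cloud(f);z=P[...,2]
m=(abs(z-95)<4).astype(np.uint8); r=cv2.minAreaRect(P[m>0][:,:2].astype(np.float32)); print(r)
E
```

```text
[591.75006459  61.23846428 469.32920506] [[0.98, -0.19, 0.0], [-0.19, -0.95, 0.27], [-0.05, -0.26, -0.96]]
[319.58085024 167.84423482] [579.36970922  -7.19326858 324.12059153]
((625.443359375, 12.53778076171875), (315.0005798339844, 181.1276397705078), 10.329855918884277)
```

View pics/w1.png

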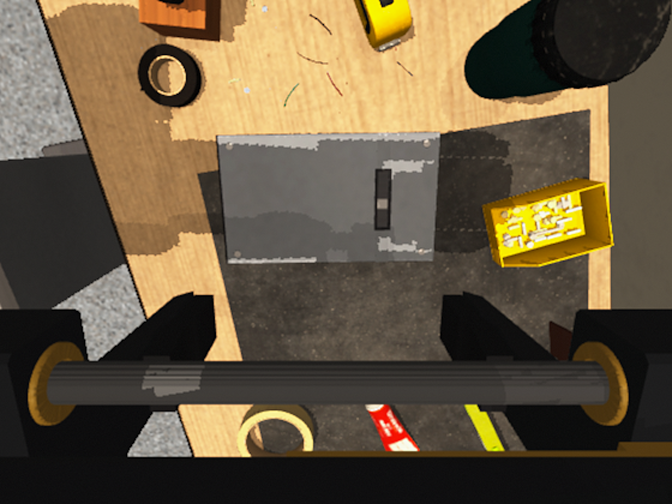

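Wrist view: the slot is at (382,199), dark and long in the image vertical. There is a light patch inside it at (382,204), possibly the tab. I measure both.

```bash
python3 - <<'E'
from h import *
f=load('wrist');P=cloud(f);g=f['pixels'].max(-1).astype(int)
u0,v0=np.array([382,199])/1.2
s=np.s_[int(v0)-35:int(v0)+36,int(u0)-12:int(u0)+13]
np.set_printoptions(linewidth=250)
print(g[s][::2,::2]); print(P[...,2][s][::3,::2].round(0))
m=np.zeros(g.shape,np.uint8);m[s]=(g[s]<62)
k,l,st,c=cv2.connectedComponentsWithStats(m);i=1+np.argmax(st[1:,4]);print(st[i])
m=cv2.morphologyEx((l==i).astype(np.uint8),cv2.MORPH_CLOSE,np.ones((11,11)))
v,u=np.nonzero(m);q=np.array([plane(f,a,b,95)[:2] for a,b in zip(u,v)],np.float32)
print(q.mean(0),cv2.minAreaRect(q))
E
```

```text
[[116 116 116 116 114 113 112 111 109 108 116 114 113]
 [115 115 116 115 114 112 110 110 108 104 111 111 113]
 [115 115 115 116 113 111 107 157 154 184 194 160 160]
 [115 115 116 116 113 111 106 169 182 179 190 188 187]
 [116 116 116 115 114 112 135 171 183 179 190 186 187]
 [116 115 115 106  81  83 116 139 131 133 167 187 187]
 [115 115 116  86  28  36  39  52  52  46 133 188 190]
 [116 113 114  87  35  60  59  60  60  48 137 180 108]
 [115 113 114  87  34  57  57  56  57  43 146 108 113]
 [114 113 115  78  35  57  57  58  59  48 148 114 115]
 [112 112 115  68  35  57  57  57  57  45  85 113 114]
 [113 114 117  79  36  60  59  59  60  33  86 113 114]
 [115 115 117  83  39  56  56  57  58  36  86 115 113]
 [116 116 118  85  41  59  58  58  59  26  87 113 112]
 [117 116 117  84  40  60  59  60  60  28  86 113 114]
 [117 117 118  72  40  58  58  58  57  31  97 115 115]
 [115 115 116  72  41  59  59  60  56  32  94 114 115]
 [116 114 115  51  38  56  54  54  57  33  94 115 114]
 [116 114 114  58  88 133 132 131 115  19  96 116 114]
 [116 114 115  64 111 147 146 148 127  21 104 116 115]

[... 1961 characters left out ...]
.  95.]
 [ 95.  94.  95.  94.  94.  12.  11.  12.  11.  96.  93.  94.  94.]
 [ 95.  93.  95.  94.  95.  12.  12.  11.  13.  95.  95.  95.  93.]
 [ 94.  94.  95.  94.  96.  12.  12.  11.  12.  94.  95.  94.  95.]
 [ 93.  95.  95. 469.  94.  11. 469.  10.  10.  96.  95.  94.  95.]
 [ 94.  95.  94.  95.  96.  94.  94.  95.  95.  95.  95.  95.  96.]
 [ 95.  95.  94.  94.  95.  94.  95.  96. 469.  94.  95.  93.  95.]
 [ 95.  95.  95.  95.  94.  94.  95.  93.  95.  94.  95.  97.  95.]
 [ 96.  94.  94.  94.  93.  96.  95.  96.  95.  96.  94.  94.  94.]]
[312 141  14  51 569]
[630.1745    -5.013587] ((630.1149291992188, -5.290191650390625), (56.10228729248047, 14.514939308166504), 80.60079193115234)
```

The tab shows through the slot at z≈55. I compute its position and move over the stand for a look at the screwdriver.

```bash
python3 - <<'E'
from h import *
f=load('wrist');P=cloud(f);z=P[...,2];m=np.zeros(z.shape,np.uint8)
m[120:210,300:340]=abs(z[120:210,300:340]-55)<4
k,l,s,c=cv2.connectedComponentsWithStats(m);i=1+np.argmax(s[1:,4]);q=P[l==i];print(s[i],q.mean(0),q.min(0),q.max(0))
E
```

```text
[315 165   9   9  78] [634.07093828 -15.39298217  55.26804637] [628.53723884 -21.19195612  51.26315641] [639.90257342  -9.7409967   57.22927243]
```

Emit:
{"name": "send_rows", "arguments": {
  "deltas": [
    [-20,50,0,0,0,-6,1],
    [-40,100,0,0,0,-6,1],
    [-60,150,0,0,0,-6,1],
    [-75,185,0,0,0,-6,1],
    [-85,210,0,0,0,-6,1],
    [-85,210,0,0,0,-6,1],
    [-85,210,0,0,0,-6,1]
  ]
}}

```text
time: 3.02
tcp_pos: [495.1, 201.8, 324.0]
tcp_rot: [0.0, 0.805, 0.594, 0.0]
wrist_force: [-0.8, 0.2, -0.3]
opening: 88.2
grasp_force: 0.0
```

```bash
python3 - <<'E'
from h import *
f=grab('wrist'); save(f,'w2.png',s=1.2); print(env.observe()['tcp_pos'],proj(f,[496,285,215]))
P=cloud(f);z=P[...,2];hsv=cv2.cvtColor(f['pixels'],cv2.COLOR_RGB2HSV)
red=((hsv[...,0]<8)|(hsv[...,0]>172))&(hsv[...,1]>110)&(z>100)&(z<230)
q=P[red];print(len(q))
for h in range(115,225,10):
    m=q[abs(q[:,2]-h)<5]
    if len(m)>4: print(h,len(m),m.mean(0).round(1),m.min(0).round(0),m.max(0).round(0))
m=((abs(z-55)<4)&(P[...,1]>100)).astype(np.uint8)
m=cv2.morphologyEx(m,cv2.MORPH_OPEN,np.ones((5,5)))
k,l,s,c=cv2.connectedComponentsWithStats(m)
for i in range(1,k):
    if s[i,4]>300: print('st',s[i],cv2.minAreaRect(P[l==i][:,:2].astype(np.float32)))
E
```

```text
[495.27525337 201.62861496 323.84481367] [241.54538509  97.41066654]
1180
205 97 [499.  277.4 207.7] [482. 267. 200.] [516. 300. 210.]
215 1077 [499.4 284.1 213.5] [483. 268. 210.] [515. 300. 217.]
st [ 233   70   51  120 3274] ((490.453857421875, 251.80804443359375), (139.9869842529297, 59.94230270385742), 73.45628356933594)
```

View pics/w2.png

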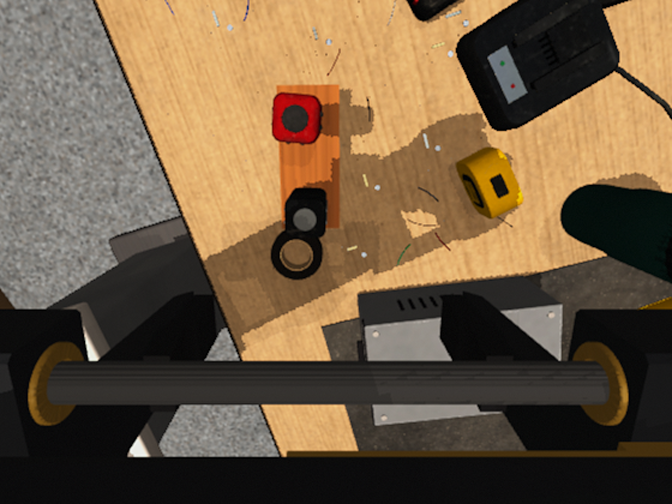

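Wrist view: the red handle top is at (297,118), with flats aligned to the stand, the stub at (305,215), and the tape roll at (297,253). I descend on the handle.

Emit:
{"name": "send_rows", "arguments": {
  "deltas": [
    [2,42,0,0,0,0,1],
    [4,83,0,0,0,0,1],
    [4,83,-20,0,0,0,1],
    [4,83,-60,0,0,0,1],
    [4,83,-90,0,0,0,1],
    [4,83,-90,0,0,0,1]
  ]
}}

```text
time: 3.82
tcp_pos: [498.9, 284.4, 232.1]
tcp_rot: [-0.001, 0.805, 0.594, -0.002]
wrist_force: [0.2, -0.3, 0.0]
opening: 88.1
grasp_force: 0.0
```

```bash
python3 - <<'E'
from h import *
o=env.observe();print(o['tcp_pos'],o['tcp_rot'])
E
```

```text
[498.85135866 284.39614928 232.06821636] [-6.12798730e-04  8.04803329e-01  5.93537959e-01 -1.97928215e-03]
```

Emit:
{"name": "send_rows", "arguments": {
  "deltas": [
    [0,0,-35,0,0,0,1],
    [0,0,-60,0,0,0,1],
    [0,0,-69,0,0,0,1],
    [0,0,-69,0,0,0,-0.35],
    [0,0,-69,0,0,0,-0.7],
    [0,0,-69,0,0,0,-1],
    [0,0,-69,0,0,0,-1],
    [0,0,-69,0,0,0,-1]
  ],
  "force": 40
}}

```text
time: 4.82
tcp_pos: [499.2, 285.5, 164.9]
tcp_rot: [0.0, 0.804, 0.594, 0.0]
wrist_force: [-0.5, 0.0, -0.7]
opening: 40.3
grasp_force: 0.0
```

Emit:
{"name": "send_rows", "arguments": {
  "deltas": [
    [0,0,0,0,0,0,-1],
    [0,0,0,0,0,0,-1],
    [0,0,0,0,0,0,-1],
    [0,0,0,0,0,0,-1],
    [0,0,0,0,0,0,-1],
    [0,0,0,0,0,0,-1]
  ]
}}

```text
time: 5.58
tcp_pos: [499.1, 285.5, 164.7]
tcp_rot: [-0.0, 0.804, 0.594, -0.0]
wrist_force: [0.2, 0.6, -0.0]
opening: 26.3
grasp_force: 39.2
```

Emit:
{"name": "send_rows", "arguments": {
  "deltas": [
    [0,0,8,0,0,0,-1],
    [0,0,25,0,0,0,-1],
    [0,0,45,0,0,0,-1],
    [0,0,70,0,0,0,-1],
    [0,0,100,0,0,0,-1],
    [0,0,130,0,0,0,-1],
    [0,0,130,0,0,0,-1],
    [0,0,130,0,0,0,-1]
  ]
}}

```text
time: 6.58
tcp_pos: [498.8, 285.3, 293.4]
tcp_rot: [-0.0, 0.804, 0.594, -0.001]
wrist_force: [-0.2, -0.7, -1.4]
opening: 26.1
grasp_force: 39.2
```

```bash
python3 - <<'E'
from h import *
o=env.observe();print(o['tcp_pos'],o['opening'],o['wrist_force'])
T=o['tcp_pos']
for n in('scene','side'):
    f=grab(n);P=cloud(f);x,y,z=P[...,0],P[...,1],P[...,2]
    m=(np.hypot(x-T[0],y-T[1])<28)&(z>125)&(z<290)
    q=P[m];print(n,len(q))
    for h in range(130,290,15):
        k=q[abs(q[:,2]-h)<7.5]
        if len(k)>2: print(h,len(k),k.mean(0).round(1))
    u,v=proj(f,[T[0],T[1],T[2]-80]).astype(int); save(f,n+'_held.png',(u-60,v-60,u+60,v+60),5)
import cv2
a=cv2.imread('pics/scene_held.png');b=cv2.imread('pics/side_held.png');cv2.imwrite('pics/held.png',cv2.resize(np.hstack([a,b]),(800,400)))
E
```

```text
[498.79467607 285.34531874 293.4031077 ] 26.103657217052376 [-0.2164383  -0.74153877 -1.35359842]
scene 176
145 6 [497.7 288.4 147.1]
160 9 [498.9 287.4 160.3]
175 8 [497.  288.6 177. ]
190 8 [498.  286.8 189.8]
205 10 [498.1 286.  205.1]
220 8 [497.2 285.9 221. ]
235 9 [496.2 284.6 234.9]
250 31 [491.6 288.5 252.5]
265 31 [490.7 287.5 263.6]
280 49 [488.4 289.3 280.6]
side 153
145 6 [502.2 287.8 146.3]
160 6 [500.2 286.7 159.5]
175 8 [499.5 285.8 174.7]
190 9 [499.5 284.3 191.3]
205 8 [500.8 285.8 205.7]
220 8 [500.2 284.2 221.8]
235 7 [499.  280.9 236.2]
250 29 [497.6 277.3 251.4]
265 25 [496.  273.6 264.6]
280 42 [496.5 271.9 280.6]
```

View pics/held.png

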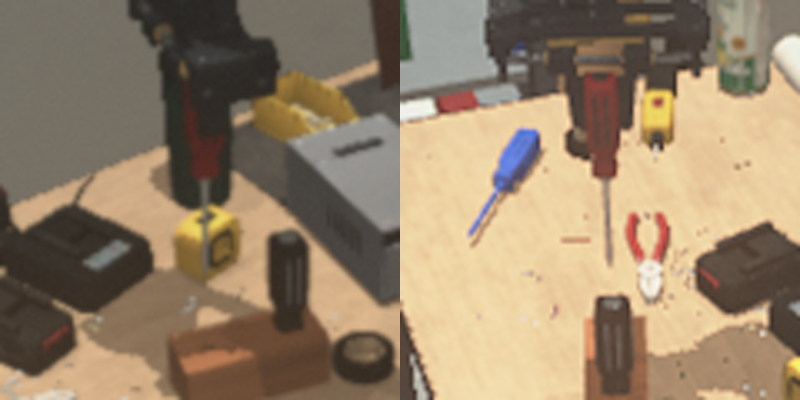

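Held view: the shaft is visible below the handle in both crops, at (207,230) left and (608,220) right, leaning slightly. I triangulate its axis from the two views' image lines.

```bash
cat > shaft.py <<'E'
from h import *
def shaft(z0,z1,new=True):
    T=env.observe()['tcp_pos'];pl=[]
    for n in('scene','side'):
        f=grab(n) if new else load(n);P=cloud(f)
        m=(np.hypot(P[...,0]-T[0],P[...,1]-T[1])<22)&(P[...,2]>z0)&(P[...,2]<z1)
        v,u=np.nonzero(m); vx,vy,x0,y0=cv2.fitLine(np.stack([u,v],1).astype(np.float32),cv2.DIST_HUBER,0,.01,.01).ravel()
        K,R=f['K'],f['R'];c=-R.T@f['t']
        r=[R.T@np.linalg.inv(K)@np.array([x0+k*vx,y0+k*vy,1]) for k in(-10,10)]
        nn=np.cross(*r);nn/=np.linalg.norm(nn);pl.append((nn,nn@c))
    pt=lambda z:np.linalg.solve(np.array([pl[0][0],pl[1][0],[0,0,1]]),[pl[0][1],pl[1][1],z])
    tip=T[2]-157
    a,b=pt(tip),pt(tip+100);print('TCP',T.round(1),'tip',a.round(1),'+100',b.round(1),'tip-TCP',(a-T).round(1))
    d=(b-a)/100;print('lean deg x,y',np.degrees(d[:2]).round(2))
E
python3 -c "
from shaft import *
shaft(140,236,False)"
```

```text
TCP [498.8 285.4 293.2] tip [500.4 285.7 136.2] +100 [499.6 283.6 236.2] tip-TCP [   1.6    0.3 -157. ]
lean deg x,y [-0.42 -1.2 ]
```

Emit:
{"name": "send_rows", "arguments": {
  "deltas": [
    [20,-20,30,-1.2,0.4,0,-1],
    [40,-65,40,-1.2,0.4,0,-1],
    [60,-115,40,-1.2,0.4,0,-1],
    [80,-165,40,-1.2,0.4,0,-1],
    [100,-215,30,-1.2,0.4,0,-1],
    [118,-260,10,-1.2,0.4,0,-1],
    [130,-298,0,-1.2,0.4,0,-1],
    [130,-298,0,-1.2,0.4,0,-1],
    [130,-298,0,-1.2,0.4,0,-1]
  ]
}}

```text
time: 7.8
tcp_pos: [629.0, -11.9, 294.4]
tcp_rot: [0.006, 0.804, 0.594, -0.009]
wrist_force: [0.5, 0.5, -1.3]
opening: 25.9
grasp_force: 39.2
```

```bash
python3 - <<'E'
from shaft import *
shaft(139,236)
f=grab('wrist');save(f,'w3.png',s=1.2)
# slot from scene & side
for n in('scene','side'):
    f=load(n);g=f['pixels'].max(-1).astype(int)
    ok=np.zeros(g.shape,np.uint8);c=proj(f,[629.5,-6,95]).astype(int)
    ok[c[1]-14:c[1]+15,c[0]-18:c[0]+19]=1
    m=((g<65)&(ok>0)).astype(np.uint8);k,l,s,_=cv2.connectedComponentsWithStats(m)
    for i in range(1,k):
        if s[i,4]>15:
            v,u=np.nonzero(l==i);q=np.array([plane(f,a,b,95)[:2] for a,b in zip(u,v)],np.float32);print(n,len(q),q.mean(0),cv2.minAreaRect(q))
E
```

```text
TCP [629.  -11.9 294.4] tip [629.3 -13.1 137.4] +100 [628.8 -15.2 237.4] tip-TCP [   0.4   -1.2 -157. ]
lean deg x,y [-0.29 -1.23]
```

View pics/w3.png

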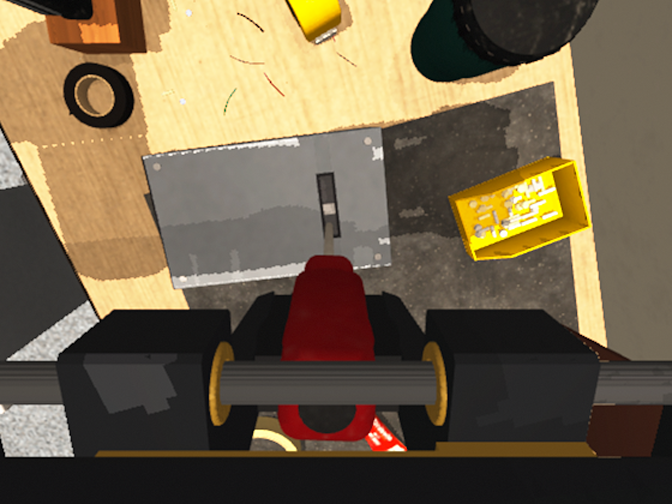

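Wrist view: the shaft runs from the handle at (329,257) up to a tip near (329,225), the slot spans about (325,175) to (333,238), and the tab is at (329,209). I measure the tip and slot together in this view.

```bash
python3 - <<'E'
from h import *
f=load('wrist');P=cloud(f);z=P[...,2]
b=np.s_[150:222,255:295]
for h in range(110,190,8):
    m=np.zeros(z.shape,bool);m[b]=abs(z[b]-h)<4;m&=(abs(P[...,0]-629)<15)
    if m.sum(): v,u=np.nonzero(m);print(h,m.sum(),P[m].mean(0).round(1),u.mean().round(1),v.min(),v.max())
g=f['pixels'].max(-1).astype(int)
m=np.zeros(z.shape,np.uint8);m[140:202,260:286]=((g<64)&(z<100))[140:202,260:286]
m=cv2.morphologyEx(m,cv2.MORPH_CLOSE,np.ones((11,5)));v,u=np.nonzero(m)
q=np.array([plane(f,a,c,95)[:2] for a,c in zip(u,v)],np.float32);print('slot',q.mean(0),cv2.minAreaRect(q))
m=np.zeros(z.shape,bool);m[140:202,260:286]=(abs(z-55)<4)[140:202,260:286];print('tab',m.sum(),P[m].mean(0))
print(proj(f,[629.3,-13.1,137.4]),proj(f,[629.3,-15.1,137.4]))
E
```

```text
142 2 [629.2  -8.1 145.5] 273.5 185 187
150 14 [630.2  -7.6 149.8] 274.4 185 188
158 19 [629.5  -7.5 158.3] 273.7 187 191
166 15 [629.8  -7.6 166.6] 274.1 190 193
174 20 [629.7  -7.7 174.5] 274.1 192 196
182 20 [629.6  -7.7 182.7] 274.0 195 198
slot [631.2639     -2.5053358] ((630.299072265625, -4.885385513305664), (56.27597427368164, 14.303625106811523), 79.63971710205078)
tab 88 [628.47752504 -14.25864671  55.16418869]
[275.24520092 189.04471547] [275.88297847 191.07450124]
```

Emit:
{"name": "send_rows", "arguments": {
  "deltas": [
    [-1,-4,-10,0,0,0,-1],
    [-1,-4,-24,0,0,0,-1],
    [-1,-4,-34,0,0,0,-1],
    [-1,-4,-38,0,0,0,-1],
    [-1,-4,-38,0,0,0,-1]
  ]
}}

```text
time: 8.57
tcp_pos: [628.1, -16.5, 256.5]
tcp_rot: [0.006, 0.804, 0.594, -0.009]
wrist_force: [-0.5, 0.1, -1.1]
opening: 26.1
grasp_force: 39.2
```

Emit:
{"name": "send_rows", "arguments": {
  "deltas": [
    [0,0,-1,0,0,0,-1],
    [0,0,-2,0,0,0,-1],
    [0,0,-3,0,0,0,-1],
    [0,0,-4,0,0,0,-1],
    [0,0,-5,0,0,0,-1]
  ]
}}

```text
time: 9.2
tcp_pos: [628.1, -16.5, 251.7]
tcp_rot: [0.006, 0.804, 0.594, -0.009]
wrist_force: [-0.7, -0.2, -1.2]
opening: 26.0
grasp_force: 39.2
```

Emit:
{"name": "send_rows", "arguments": {
  "deltas": [
    [0,0,-1,0,0,0,-1],
    [0,0,-2,0,0,0,-1],
    [0,0,-3,0,0,0,-1],
    [0,0,-4,0,0,0,-1],
    [0,0,-4,0,0,0,-1]
  ]
}}

```text
time: 9.82
tcp_pos: [628.1, -16.5, 247.6]
tcp_rot: [0.006, 0.804, 0.594, -0.009]
wrist_force: [-0.3, 0.3, -1.4]
opening: 25.9
grasp_force: 39.2
```

Emit:
{"name": "send_rows", "arguments": {
  "deltas": [
    [0,0,-1,0,0,0,-1],
    [0,0,-2,0,0,0,-1],
    [0,0,-3,0,0,0,-1],
    [0,0,-3,0,0,0,-1]
  ]
}}

```text
time: 10.32
tcp_pos: [628.1, -16.5, 244.6]
tcp_rot: [0.006, 0.804, 0.594, -0.009]
wrist_force: [0.6, 0.2, -1.0]
opening: 25.8
grasp_force: 39.2
```

Emit:
{"name": "send_rows", "arguments": {
  "deltas": [
    [0,0,-3,0,0,0,-1],
    [0,0,-7,0,0,0,-1],
    [0,0,-11,0,0,0,-1],
    [0,0,-15,0,0,0,-1],
    [0,0,-19,0,0,0,-1],
    [0,0,-22,0,0,0,-1],
    [0,0,-24,0,0,0,-1],
    [0,0,-24,0,0,0,-1]
  ]
}}

```text
time: 11.32
tcp_pos: [628.1, -16.5, 220.6]
tcp_rot: [0.006, 0.804, 0.594, -0.009]
wrist_force: [-0.6, 0.2, -1.9]
opening: 26.0
grasp_force: 39.2
```

Emit:
{"name": "send_rows", "arguments": {
  "deltas": [
    [0,0,-2,0,0,0,-1],
    [0,0,-4,0,0,0,-1],
    [0,0,-6,0,0,0,-1],
    [0,0,-8,0,0,0,-1],
    [0,0,-8,0,0,0,-1]
  ]
}}

```text
time: 11.95
tcp_pos: [628.2, -16.5, 212.8]
tcp_rot: [0.006, 0.804, 0.594, -0.009]
wrist_force: [-0.9, 0.6, -0.9]
opening: 26.0
grasp_force: 39.2
```

Tip at z≈56 with no contact yet. I continue 1 mm at a time.

Emit:
{"name": "send_rows", "arguments": {
  "deltas": [
    [0,0,-1,0,0,0,-1],
    [0,0,-2,0,0,0,-1],
    [0,0,-3,0,0,0,-1],
    [0,0,-3,0,0,0,-1]
  ]
}}

```text
time: 12.45
tcp_pos: [628.2, -16.5, 209.9]
tcp_rot: [0.007, 0.804, 0.594, -0.009]
wrist_force: [-0.6, 0.5, 3.9]
opening: 26.0
grasp_force: 39.2
```

Emit:
{"name": "send_rows", "arguments": {
  "deltas": [
    [0,0,-1,0,0,0,-1],
    [0,0,-2,0,0,0,-1],
    [0,0,-3,0,0,0,-1],
    [0,0,-3,0,0,0,-1]
  ]
}}

```text
time: 12.95
tcp_pos: [628.2, -16.5, 206.9]
tcp_rot: [0.007, 0.804, 0.594, -0.009]
wrist_force: [-0.1, 0.0, 5.3]
opening: 25.7
grasp_force: 39.2
```

Emit:
{"name": "send_rows", "arguments": {
  "deltas": [
    [0,0,-1,0,0,0,-1],
    [0,0,-2,0,0,0,-1],
    [0,0,-2,0,0,0,-1]
  ]
}}

```text
time: 13.32
tcp_pos: [628.3, -16.5, 205.0]
tcp_rot: [0.007, 0.804, 0.594, -0.009]
wrist_force: [-1.1, -0.0, 6.3]
opening: 25.8
grasp_force: 39.2
```

```bash
python3 - <<'E'
from h import *
f=grab('scene');c=proj(f,[500,15,50]).astype(int)
old=load('scene'); save(f,'tray.png',(c[0]-60,c[1]-50,c[0]+60,c[1]+50),4)
P=cloud(f);m=(P[...,2]>20)&(P[...,2]<85)&(abs(P[...,1]-15)<45)&(P[...,0]>400)&(P[...,0]<600)
print(np.percentile(P[m][:,0],[1,5,50]))
E
```

```text
[432.6895996  434.84254247 449.03283589]
```

View pics/tray.png

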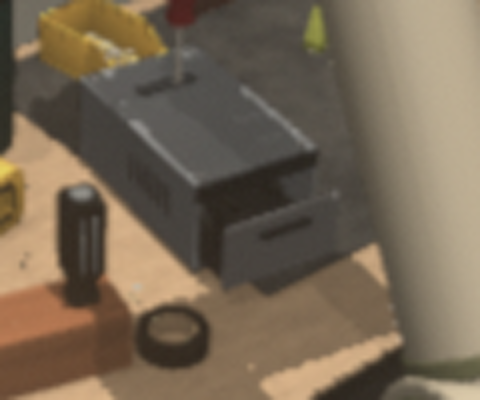

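The tray is out: its front panel is at (280,235) in the crop. I withdraw straight up and carry the driver back with its original orientation.

Emit:
{"name": "send_rows", "arguments": {
  "deltas": [
    [0,0,5,0,0,0,-1],
    [0,0,20,0,0,0,-1],
    [0,0,45,0,0,0,-1],
    [0,0,75,0,0,0,-1],
    [0,0,100,0,0,0,-1],
    [0,0,125,0,0,0,-1],
    [0,0,125,0,0,0,-1]
  ]
}}

```text
time: 14.25
tcp_pos: [628.5, -16.5, 331.3]
tcp_rot: [0.007, 0.804, 0.594, -0.008]
wrist_force: [0.6, -0.1, -0.5]
opening: 25.8
grasp_force: 39.2
```

Emit:
{"name": "send_rows", "arguments": {
  "deltas": [
    [-12,38,0,1.2,-0.4,0,-1],
    [-30,85,0,1.2,-0.4,0,-1],
    [-50,135,0,1.2,-0.4,0,-1],
    [-70,185,0,1.2,-0.4,0,-1],
    [-90,230,0,1.2,-0.4,0,-1],
    [-112,270,-20,1.2,-0.4,0,-1],
    [-129,302,-45,1.2,-0.4,0,-1],
    [-129,302,-70,1.2,-0.4,0,-1],
    [-129,302,-70,1.2,-0.4,0,-1],
    [-129,302,-70,1.2,-0.4,0,-1]
  ]
}}

```text
time: 15.5
tcp_pos: [499.5, 285.2, 260.3]
tcp_rot: [0.0, 0.805, 0.594, 0.0]
wrist_force: [-0.2, -0.7, -1.4]
opening: 26.2
grasp_force: 39.2
```

```bash
python3 - <<'E'
from shaft import *
shaft(107,195)
print(env.observe()['tcp_rot'])
f=grab('wrist');T=env.observe()['tcp_pos'];save(f,'w4.png',(200,120,360,240),5)
P=cloud(f);z=P[...,2]
for h in range(92,165,8):
    m=(abs(z-h)<4)&(np.hypot(P[...,0]-T[0],P[...,1]-T[1])<15)
    if m.sum()>3: v,u=np.nonzero(m);print(h,m.sum(),P[m].mean(0).round(1),u.mean().round(1),v.min(),v.max())
m=((abs(z-55)<4)&(P[...,1]>100)).astype(np.uint8)
m=cv2.morphologyEx(m,cv2.MORPH_OPEN,np.ones((5,5)))
k,l,s,c=cv2.connectedComponentsWithStats(m);i=1+np.argmax(s[1:,4]);r=cv2.minAreaRect(P[l==i][:,:2].astype(np.float32));print(s[i],r)
m=(z<50)&(z>-20)&(np.hypot(P[...,0]-501.8,P[...,1]-290.2)<12);print('hole',m.sum(),P[m].mean(0) if m.any() else '',proj(f,[501.8,290.2,55]))
E
```

```text
TCP [499.5 285.2 260.3] tip [502.  286.  103.3] +100 [500.3 283.  203.3] tip-TCP [   2.5    0.8 -157. ]
lean deg x,y [-0.97 -1.71]
[2.38222061e-04 8.04629826e-01 5.93776300e-01 7.01010517e-04]
116 15 [501.6 292.1 116. ] 274.1 185 189
124 16 [501.5 291.9 124. ] 274.1 187 191
132 16 [501.4 291.7 131.8] 274.0 190 193
140 17 [501.3 291.5 139.7] 274.1 192 195
148 20 [501.1 291.2 147.6] 274.0 195 198
156 23 [501.1 290.9 156.4] 274.1 197 203
164 24 [501.1 290.3 164.2] 274.5 200 206
[ 246  147   58   81 3690] ((497.78863525390625, 277.20037841796875), (87.28532409667969, 59.899681091308594), 73.1841049194336)
hole 64 [500.65312752 285.90622532  27.35938886] [274.49116534 175.93519387]
```

View pics/w4.png

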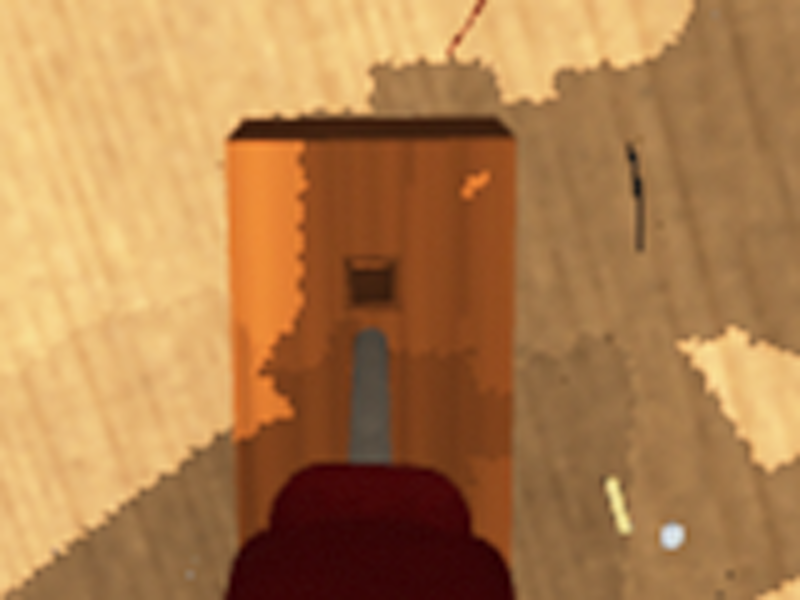

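Crop: the hole is at (372,283) and the tip is at (372,330), directly in line with it. By the numbers, the tip is within about 0.5 mm of the hole, leaning about 1.7°. I straighten it about the tip and descend.

Emit:
{"name": "send_rows", "arguments": {
  "deltas": [
    [1.4,4.4,0,-1.5,0.5,0,-1],
    [1.4,4.4,-15,-1.5,0.5,0,-1],
    [1.4,4.4,-28,-1.5,0.5,0,-1],
    [1.4,4.4,-36,-1.5,0.5,0,-1],
    [1.4,4.4,-36,-1.5,0.5,0,-1]
  ]
}}

```text
time: 16.27
tcp_pos: [500.3, 289.8, 223.0]
tcp_rot: [0.008, 0.804, 0.594, -0.012]
wrist_force: [0.1, -0.0, 0.0]
opening: 25.4
grasp_force: 39.2
```

```bash
python3 - <<'E'
from h import *
f=grab('wrist');T=env.observe()['tcp_pos'];print(T)
P=cloud(f);z=P[...,2]
for h in range(64,130,8):
    m=(abs(z-h)<4)&(np.hypot(P[...,0]-T[0],P[...,1]-T[1])<15)
    if m.sum()>3: v,u=np.nonzero(m);print(h,m.sum(),P[m].mean(0).round(1),u.mean().round(1),v.min(),v.max())
g=f['pixels'].max(-1).astype(int)
u,v=proj(f,[501.7,289.8,55]);print(u,v);np.set_printoptions(linewidth=200);print(g[int(v)-10:int(v)+14,int(u)-11:int(u)+12])
E
```

```text
[500.56506717 289.83274091 223.6647801 ]
72 5 [500.4 292.5  74.6] 273.8 185 187
80 16 [500.9 292.8  79.9] 274.3 185 189
88 17 [500.6 292.8  88.3] 274.0 188 191
96 18 [500.6 292.7  96.3] 274.0 190 194
104 18 [500.5 292.7 104.2] 274.0 193 196
112 19 [500.5 292.7 112.3] 273.9 195 199
120 23 [500.8 292.3 120.3] 274.5 198 204
128 27 [500.4 292.2 128.3] 274.1 201 207
275.9971626136374 183.1840539812654
[[141 137 133 132 135 134 133 136 139 139 136 134 133 136 141 144 143 138 133 136 143 145 146]
 [140 136 133 134 136 135 133 136 140 139 135 135 135 137 141 143 143 138 133 136 142 147 146]
 [141 137 133 134 135 135 134 137 140 139 137 135 135 137 140 143 142 137 133 136 142 144 146]
 [141 137 134 134 136 133 135 139 142 141 138 137 136 139 142 144 143 138 134 136 143 146 146]
 [141 137 132 134 135 122 111 118 123 124 121 114 113 113 120 124 124 122 127 137 143 146 147]
 [142 137 133 134 134 113  87  87  91  91  89  82  77  77  83  86  96 105 121 138 141 146 146]
 [142 137 132 134 132 118  93  74  70  69  69  70  70  70  69  64  88 108 121 137 142 146 146]
 [143 138 132 132 135 118  88  71  
[... 880 characters left out ...]
9 106 108 104 108 118 123 126 128]
 [143 139 129 117 115 117  95  76  79  82  81  81  74  81 107 119 119 116 113 118 123 127 126]
 [144 140 131 118 116 118 101  77  79  81  81  80  76  86 112 125 124 120 114 117 123 126 126]
 [139 129 124 118 116 118 101  78  77  80  82  81  77  90 113 123 123 118 114 117 123 126 126]
 [128 119 114 114 117 118  98  76  78  82  82  82  78  90 114 124 124 119 114 116 123 126 127]
 [124 120 115 113 117 117  96  75  80  82  84  83  77  90 114 123 122 118 114 117 123 126 126]
 [123 121 114 112 117 118  97  75  82  83  85  84  79  89 114 123 122 118 112 117 123 127 126]
 [123 122 115 113 116 118  98  77  82  83  84  85  82  95 117 123 122 118 113 115 123 126 126]]
```

The shaft is vertical and within 0.6 mm of the hole in the same view. I insert it.

Emit:
{"name": "send_rows", "arguments": {
  "deltas": [
    [0.5,0,-3,0,0,0,-1],
    [0.5,0,-6,0,0,0,-1],
    [0.5,0,-9,0,0,0,-1],
    [0.5,0,-11,0,0,0,-1],
    [0.5,0,-13,0,0,0,-1],
    [0.5,0,-14,0,0,0,-1],
    [0.5,0,-15,0,0,0,-1]
  ]
}}

```text
time: 17.2
tcp_pos: [501.1, 289.9, 208.7]
tcp_rot: [0.008, 0.804, 0.594, -0.011]
wrist_force: [-0.1, 0.0, -0.7]
opening: 25.6
grasp_force: 39.2
```

Emit:
{"name": "send_rows", "arguments": {
  "deltas": [
    [0,0,-1,0,0,0,-1],
    [0,0,-3,0,0,0,-1],
    [0,0,-5,0,0,0,-1],
    [0,0,-7,0,0,0,-1],
    [0,0,-7,0,0,0,-1]
  ]
}}

```text
time: 17.82
tcp_pos: [501.0, 289.9, 201.5]
tcp_rot: [0.008, 0.804, 0.594, -0.011]
wrist_force: [-0.3, -0.2, -1.1]
opening: 25.9
grasp_force: 39.2
```

Emit:
{"name": "send_rows", "arguments": {
  "deltas": [
    [0,0,-4,0,0,0,-1],
    [0,0,-9,0,0,0,-1],
    [0,0,-14,0,0,0,-1],
    [0,0,-19,0,0,0,-1],
    [0,0,-24,0,0,0,-1],
    [0,0,-29,0,0,0,-1],
    [0,0,-32,0,0,0,-1],
    [0,0,-32,0,0,0,-1]
  ]
}}

```text
time: 18.82
tcp_pos: [501.0, 289.9, 169.5]
tcp_rot: [0.008, 0.804, 0.594, -0.011]
wrist_force: [-1.4, -0.3, -1.4]
opening: 25.9
grasp_force: 39.2
```

Emit:
{"name": "send_rows", "arguments": {
  "deltas": [
    [0,0,-1,0,0,0,-1],
    [0,0,-2,0,0,0,-1],
    [0,0,-3,0,0,0,-1],
    [0,0,-3,0,0,0,-1]
  ]
}}

```text
time: 19.32
tcp_pos: [501.0, 289.9, 166.6]
tcp_rot: [0.008, 0.804, 0.594, -0.011]
wrist_force: [-0.2, -0.5, -1.2]
opening: 25.9
grasp_force: 39.2
```

Emit:
{"name": "send_rows", "arguments": {
  "deltas": [
    [0,0,-0.5,0,0,0,-1],
    [0,0,-1,0,0,0,-1],
    [0,0,-1.5,0,0,0,-1],
    [0,0,-1.5,0,0,0,-1]
  ]
}}

```text
time: 19.82
tcp_pos: [501.0, 289.9, 165.2]
tcp_rot: [0.008, 0.804, 0.594, -0.011]
wrist_force: [0.4, -0.1, -0.7]
opening: 25.9
grasp_force: 39.2
```

Emit:
{"name": "send_rows", "arguments": {
  "deltas": [
    [0,0,-0.3,0,0,0,-1],
    [0,0,-0.6,0,0,0,-1],
    [0,0,-0.6,0,0,0,-1]
  ]
}}

```text
time: 20.2
tcp_pos: [501.1, 289.9, 164.7]
tcp_rot: [0.008, 0.804, 0.594, -0.011]
wrist_force: [0.1, -1.2, -0.2]
opening: 25.9
grasp_force: 39.2
```

Emit:
{"name": "send_rows", "arguments": {
  "deltas": [
    [0,0,-0.3,0,0,0,-1],
    [0,0,-0.3,0,0,0,-0.3],
    [0,0,-0.3,0,0,0,0.2],
    [0,0,-0.3,0,0,0,1],
    [0,0,-0.3,0,0,0,1],
    [0,0,-0.3,0,0,0,1],
    [0,0,-0.3,0,0,0,1],
    [0,0,-0.3,0,0,0,1]
  ]
}}

```text
time: 21.2
tcp_pos: [501.0, 289.9, 164.3]
tcp_rot: [0.008, 0.804, 0.594, -0.011]
wrist_force: [-0.2, 0.7, 0.2]
opening: 87.9
grasp_force: 0.0
```

Emit:
{"name": "send_rows", "arguments": {
  "deltas": [
    [0,0,10,0,0,0,1],
    [0,0,30,0,0,0,1],
    [0,0,60,0,0,0,1],
    [0,0,100,0,0,0,1],
    [0,0,150,0,0,0,1],
    [0,-40,160,0,0,0,1],
    [0,-80,160,0,0,0,1],
    [0,-80,160,0,0,0,1],
    [0,-80,160,0,0,0,1],
    [0,-80,160,0,0,0,1]
  ]
}}

```text
time: 22.45
tcp_pos: [501.0, 210.7, 324.4]
tcp_rot: [0.008, 0.804, 0.594, -0.011]
wrist_force: [-0.1, 0.6, 0.1]
opening: 88.1
grasp_force: 0.0
```

```bash
python3 - <<'E'
from h import *
f=grab('wrist');P=cloud(f);z=P[...,2];hsv=cv2.cvtColor(f['pixels'],cv2.COLOR_RGB2HSV)
red=((hsv[...,0]<8)|(hsv[...,0]>172))&(hsv[...,1]>110)&(z>100)&(z<240)&(abs(P[...,0]-500)<40)
q=P[red];print(len(q),np.median(q,0),np.percentile(q[:,2],98));m=q[q[:,2]>210];print(len(m),m.mean(0),m.min(0),m.max(0))
a=f['pixels'];b=grab('scene')
save(b,'end.png',(190,120,340,290),3.5);print(env.observe()['tcp_pos'],env.observe()['opening'])
E
```

```text
1208 [500.43371927 283.72339191 213.36820783] 215.85401893026977
1055 [498.88956021 283.04180538 213.47409704] [482.53055726 266.56502306 210.00104499] [513.97770037 298.42313155 217.04953098]
[500.94417448 210.5927475  324.23101582] 87.92876154458395
```

View pics/end.png

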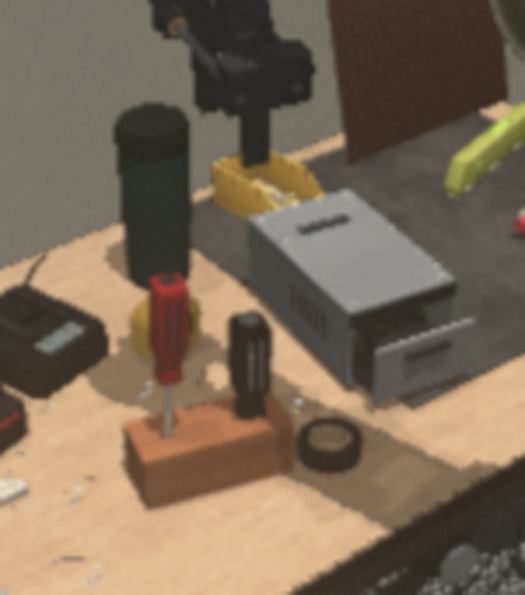

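The screwdriver is back in its hole at (168,430), with the same top height as at the start (213.4 mm against 213.5 mm). The tray is out at (420,350), and the stub and tape are where they were.

```bash
python3 -c "
from rig import env
print(env.finish_job())"
```

```text
the job is handed in; nothing more can be done
None
```

The battery tray is open, the long screwdriver is back upright and fully down in its hole, and the job was handed in at about 22.5 s of the 72 s; the push on the tab stayed under 10 N, and the stub and the roll of electrical tape looked undisturbed in the last picture.

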